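# Load a tube rack against the sprung plunger and hold it home

### The job

Pick up the tube rack with the purple caps and set it down in the lane of the loading bay, then push it along the lane against the sprung plunger until its end is fully home against the red stop. Press gently, without ramming it, and finish while still holding it pressed against the stop: the spring would push it back if you let go. Keep the rack upright and leave the yellow-capped rack and the other things on the bench alone.

Things in the scene. Friction and masses are not known exactly. Their poses are not given: they have to be found in the camera images.
- rack_purple: tube rack with four purple caps: pale blue bar 120 mm long (x), 30 mm wide (y), 60 mm high, with a solid middle tab 30 x 30 mm rising to 86 mm; caps 17 mm across, 84 mm high. Both ends alike. Origin: centre of the underside; z up. Flat long sides: grip it across its 30 mm width at the tab. It weighs about 0.25 kg.
- rack_yellow: bystander: tube rack with four yellow caps: pale blue bar 120 mm long (x), 30 mm wide (y), 60 mm high, with a solid middle tab 30 x 30 mm rising to 86 mm; caps 17 mm across, 84 mm high. Both ends alike. Origin: centre of the underside; z up. Flat long sides: grip it across its 30 mm width at the tab.
- bay: loading bay, fixed: grey lane along its x, open above and at the entry; behind it a white housing 90 mm wide, 60 mm high, x = 20 to 110 mm. Origin: at bench height, on the lane's middle line, below the stop face; x points along the lane towards the stop (pushing direction), z up. Slick lane floor (friction about 0.12) 6 mm above the bench, 36 mm wide between walls 24 mm high that flare outwards to 35 mm high.
- home (a point): on the lane floor, 60 mm before the stop face (bay x = -60 mm): where the centre of the rack's underside lies when the rack is fully home. With its centre 20 mm short of this, at bay x = -80 mm, the rack just touches the plunger.
- entry (a point): middle of the lane floor at the open entry end, bay x = -175 mm.
- stop: hard stop, fixed on the bay: two red lugs left and right of the plunger, 66 mm high, 48 mm wide over both. Origin as the bay's: their face lies at bay x = 0. A total push of 12 to 25 N (8 N for the plunger, 1 to 3 N for friction) seats the rack; the rack's force on the stop alone must end between 1 and 25 N, and above 45 N at any time counts as ramming.
- plunger (a joint): travel of the sprung plunger in m: 0 = fully out (its nose stands 20 mm in front of the stop face), about 0.020 when a rack is home on the stop. The spring pushes back with 3 N at 0, rising by 0.25 N per mm to 8 N at 0.020.
- plunger_nose (a point): centre of the plunger's black round nose (15 mm across), on its front face, 44 mm above the bench on the lane's middle line.
- jar: bystander: amber jar with black cap, 60 mm across, 70 mm high. Origin: centre of the underside.
- beaker: bystander: glass beaker, 68 mm across, 75 mm high. Origin: centre of the underside.
- wash_bottle: bystander: white plastic bottle with red cap, 64 mm across, 160 mm high. Origin: centre of the underside.
- pot: bystander: small white pot with blue cap, 44 mm across, 50 mm high. Origin: centre of the underside.
- tip_tray: bystander: orange tray with compartments, 120 x 85 x 45 mm. Origin: centre of the underside.
Mind the look-alikes: they are no part of the job. Leave any green look-alike of the rack_purple alone.

How it is judged:
On the way:
1. the purple-capped rack stands in the lane, in front of the stop (y of rack_purple in the frame of bay between -0.006 and 0.006 m and z of rack_purple in the frame of bay between 0.002 and 0.011 m and angle between the x axis of rack_purple and the x axis of bay, either way round below 0.1 rad and angle between rack_purple's own z axis and vertical below 0.1 rad and x of rack_purple in the frame of bay between -0.16 and -0.055 m), for 0.1 s.
At the end, for the whole second after the job is handed in: The purple-capped rack stands upright (within 0.1 rad) on the lane floor (within 5 mm), in line with the lane (6 mm, 0.1 rad), its end within 2.5 mm of the stop face with the plunger pressed in more than 17.5 mm; it bears on the stop with 1 to 25 N, at rest, still held there by the robot's fingers (y of rack_purple in the frame of bay between -0.006 and 0.006 m and z of rack_purple in the frame of bay between 0.002 and 0.011 m and angle between the x axis of rack_purple and the x axis of bay, either way round below 0.1 rad and angle between rack_purple's own z axis and vertical below 0.1 rad and x of rack_purple in the frame of bay between -0.0625 and -0.056 m and value of joint plunger above 0.0175 m and contact force between rack_purple and stop between 1 and 25 N and contact force between rack_purple and the fingers above 2 N and linear speed of rack_purple below 0.01 m/s); the arm keeps its last pose, push and grip.
It fails at once if the rack is rammed against the stop with more than 45 N (contact force between rack_purple and stop above 45 N).
It fails at once if the purple-capped rack tips by more than 0.6 rad (angle between rack_purple's own z axis and vertical above 0.6 rad).
It fails at once if the yellow-capped rack is shifted by more than 20 mm or tipped (distance of rack_yellow from where it was at the start of the episode above 0.02 m or angle between rack_yellow's own z axis and vertical above 0.4 rad).
It fails at once if the jar, beaker, wash bottle, pot or orange tray is shifted by more than 20 mm or tipped (distance of any of jar, beaker, wash_bottle, pot, tip_tray from where it was at the start of the episode above 0.02 m or angle between any of jar, beaker, wash_bottle, pot, tip_tray's own z axis and vertical above 0.4 rad).
It also fails if it takes over 53 s, if anything falls off the work surface, if the arm or the gripper's body presses on something with over 40 N, if the wrist force passes 120 N, or if a joint passes its speed limit or range.

### The arm

A 6-joint arm with a two-finger parallel gripper is mounted at the origin on the work surface. World frame = base frame: x ahead of the robot, y to its left, z up, the work surface at z = 0. Lengths are in m, angles in rad, forces in N, time in s.
With the tool pointing down it reaches from about 0.325 to 0.9 m from the base axis. Payload 3.5 kg.
Tool frame: the origin (TCP) lies on the mounting face of the last link; the fingertips stand robot.tips_ahead ahead of it and the grasp point (between the pads) lies 155 mm ahead of it (robot.tips_ahead is the distance from the TCP to the fingertips, in m); z points along the fingers, y is the direction in which the jaws open and shut (so a half turn about z gives the same grasp; the last joint's range is limited). The gripper opens to 85 mm and grips with 20 to 120 N. Pads are 22 mm wide; open, the fingers measure 114 mm over their backs; the gripper's body (76 mm by 85 mm) begins 54 mm behind the grasp point. The pads swing forward as they close: fully open they stand 13 mm farther back than shut.
Start: joints at [1.168, 0.276, -0.026, 1.268, 0, 1.467], TCP at [0.185, 0.597, 0.405] pointing down, gripper open.
Joint ranges: [-3.12, 3.12], [-0.85, 1.88], [-1.08, 1.24], [-1.95, 2.15], [-1.57, 1.53], [-3.14, 3.14]. Speed limits (rad/s): [2.57, 2.57, 3.14, 3.14, 3.14, 3.14].

### API

Orientations are given as a rotation vector (axis times angle).
In Python, from cell import robot, viewer gives the robot as it stands. Calls block until the motion is done:
- robot.move_ptp(position, orientation): joint-space move of the TCP to a pose.
- robot.move_l(position, rotation=None, vel=0.15, guard=None): straight line of the TCP; rotation=None keeps the orientation; vel is the mean speed in m/s. With guard (N) it stops when the force on the tool has changed by that much, and returns True; else False.
- robot.set_joints(angles): joint-space move.
- robot.move_gripper(opening): finger opening in m; the grip force is fixed at half the most; returns when the fingers have stopped.
- robot.sleep(seconds).
- robot.solve_ik(position, orientation): joint angles nearest the present ones, or None.
- robot.observe(): the state.
- viewer.read_camera(name): name is "scene" or "top" or "wrist"; returns the picture (384x512x3 uint8, red, green, blue); there is no depth.
- viewer.camera_info(name): a dict with "camera_matrix" (3x3 intrinsics, pixels), "rvec" (rotation vector, rad) and "tvec" (3), from world to camera coordinates, as OpenCV has them; the wrist camera has in their place "mount" (4x4, takes a point from camera to tool coordinates, whose origin is the TCP and whose axes are the flange's). Camera axes: x right, y down, z forward; pixel columns grow to the right and rows downward; lengths in m; the calibration is good to about 2 mm. A picture is of the moment at which its call begins: read the wrist's pose just before it. camera_info takes no time and is no camera call.
A pose or a line that the arm cannot do raises robot.MotionError and nothing moves.
- robot.sign_off(): hands the job in, once; it reports no verdict.
The state is a dict: "time_s": time; "joints": joint angles; "dq": joint speeds; "joint_efforts": joint torques, N m; "eef_pos": TCP position; "ee_rot": TCP orientation; "wrist_force": force on the tool from outside, world axes, zero at the start; "torque": the same for the moment, N m; "finger_gap": finger opening in m.
Only numpy, scipy, OpenCV 4.12 (cv2) and the standard library are available. Lean on these libraries where they do the work, as an engineer would, in place of code of your own. Each camera call takes 0.05 s, during which the arm holds its last target.

## Working session

There is one attempt and no reset: what is moved stays moved. The work goes in short steps, each a Python script; the robot and the scene stay as the last script left them, time stands still between calls to the robot, and variables do not carry over. Pictures are saved under pics/ and viewed, and the job is handed in when it is done.

```bash
ls; mkdir -p pics
python3 - <<'E'
from cell import robot, viewer
import cv2
for n in ("scene","top","wrist"):
    im=viewer.read_camera(n); cv2.imwrite(f"pics/{n}0.png",im[...,::-1])
    print(n,viewer.camera_info(n))
print(robot.observe(), robot.tips_ahead)
E
```

```text
pics
scene {'camera_matrix': array([[433.31674993,   0.        , 256.25364104],
       [  0.        , 433.31674993, 199.29265363],
       [  0.        ,   0.        ,   1.        ]]), 'rvec': array([ 2.32806709,  0.7568108 , -0.28073194]), 'tvec': array([-0.39743746, -0.18064832,  1.71039574])}
top {'camera_matrix': array([[423.51834203,   0.        , 255.78860516],
       [  0.        , 423.51834203, 193.04998136],
       [  0.        ,   0.        ,   1.        ]]), 'rvec': array([ 2.17207832, -2.13195333,  0.1647918 ]), 'tvec': array([-0.01909937,  0.51592537,  1.15522711])}
wrist {'camera_matrix': array([[290.05260743,   0.        , 255.29944022],
       [  0.        , 290.05260743, 187.89679167],
       [  0.        ,   0.        ,   1.        ]]), 'mount': array([[-3.62786890e-04, -9.45347793e-01, -3.26063520e-01,
         8.40036136e-02],
       [ 9.99999859e-01, -4.69112931e-04,  2.47461092e-04,
         1.96150912e-04],
       [-3.86897411e-04, -3.26063385e-01,  9.45347830e-01,
         3.11127740e-02],
       [ 0.00000000e+00,  0.00000000e+00,  0.00000000e+00,
         1.00000000e+00]])}
{'time_s': 0.15, 'joints': array([ 1.16756553e+00,  2.77014551e-01, -2.75673961e-02,  1.26803041e+00,
        1.18895364e-05,  1.46741780e+00]), 'dq': array([-0.00040775, -0.00380135,  0.0052016 , -0.00022478,  0.00160546,
        0.00076479]), 'joint_efforts': array([ 2.40284717e-04, -4.46057940e+01,  2.95638353e+01,  1.05398137e-02,
       -1.06861353e-04,  6.22211104e-06]), 'eef_pos': array([0.18448455, 0.59682638, 0.40378064]), 'ee_rot': array([-4.69174432e-01, -3.10588804e+00,  2.75649876e-03]), 'wrist_force': array([-0.6732049 , -0.00893855,  0.60991994]), 'torque': array([ 0.00869619, -0.02128121, -0.01075307]), 'finger_gap': 0.08523958409685656} 0.1734
```

View pics/scene0.png

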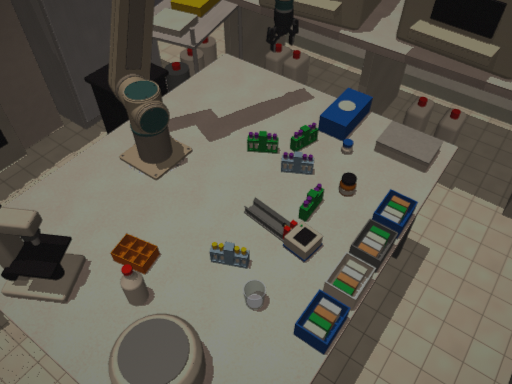

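View pics/top0.png

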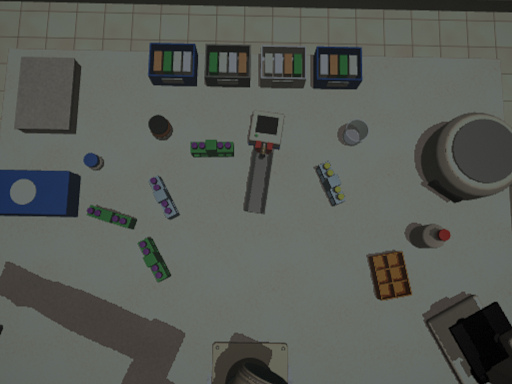

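View pics/wrist0.png

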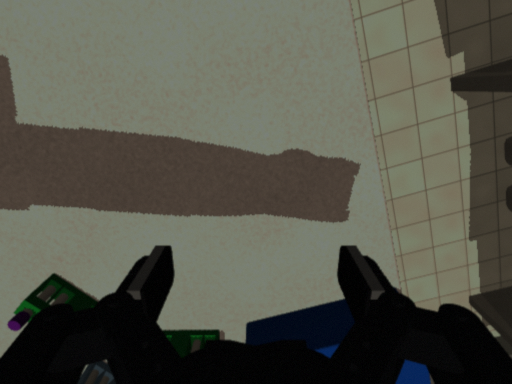

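The top view shows the pale-blue purple-capped rack at about (163,197) and the yellow one at (331,183). The green look-alikes are at (212,149), (111,216) and (153,259). The lane runs from its entry near (257,210) up to the red stop near (264,147). Next I'll get rough positions from the rays, then move the wrist camera for a closer look.

```bash
cat > h.py <<'E'
from cell import robot, viewer
import numpy as np, cv2
from scipy.spatial.transform import Rotation as R
def cam(n, st=None):
    i=viewer.camera_info(n); K=np.array(i["camera_matrix"])
    if n=="wrist":
        M=np.array(i["mount"]); Rt=R.from_rotvec(st["ee_rot"]).as_matrix()
        return K, Rt@M[:3,:3], Rt@M[:3,3]+st["eef_pos"]     # cam->world, centre
    Rm=cv2.Rodrigues(np.array(i["rvec"]))[0]
    return K, Rm.T, -Rm.T@np.array(i["tvec"])
def ray(c,uv):
    K,A,o=c; d=A@np.linalg.solve(K,[uv[0],uv[1],1.]); return o,d/np.linalg.norm(d)
def onplane(c,uv,z):
    o,d=ray(c,uv); return o+d*(z-o[2])/d[2]
def tri(cs,uvs):
    A=np.zeros((3,3));b=np.zeros(3)
    for c,uv in zip(cs,uvs):
        o,d=ray(c,uv);P=np.eye(3)-np.outer(d,d);A+=P;b+=P@o
    x=np.linalg.solve(A,b)
    return x,[np.linalg.norm((np.eye(3)-np.outer(d,d))@(x-o)) for o,d in (ray(c,u) for c,u in zip(cs,uvs))]
def proj(c,p):
    K,A,o=c; q=K@(A.T@(np.asarray(p)-o)); return q[:2]/q[2]
def down(yaw):  # tool x at angle yaw in world, z down
    c,s=np.cos(yaw),np.sin(yaw)
    return R.from_matrix(np.array([[c,s,0],[s,-c,0],[0,0,-1]])).as_rotvec()
def shot(n,name):
    st=robot.observe(); im=viewer.read_camera(n); cv2.imwrite(f"pics/{name}.png",im[...,::-1]); np.savez(f"pics/{name}.npz",im=im,p=st["eef_pos"],r=st["ee_rot"]); return im,cam(n,st)
def load(name,n="wrist"):
    d=np.load(f"pics/{name}.npz"); return d["im"],cam(n,dict(eef_pos=d["p"],ee_rot=d["r"]))
E
python3 - <<'E'
from h import *
t=cam("top"); print("cam",t[2])
for n,u,z in [("rack",(163,197),.086),("yel",(331,183),.086),("capA",(154,182),.084),("capB",(173,213),.084),("entry",(257,211),.02),("stop",(264,147),.066),("greenR",(212,149),.08),("green3",(153,259),.08),("green2",(111,216),.08)]:
    print(n,onplane(t,u,z).round(3))
st=robot.observe(); print(R.from_rotvec(st["ee_rot"]).as_matrix().round(2))
E
```

```text
cam [3.46597010e-01 1.09605189e-03 1.21694813e+00]
rack [0.494 0.24  0.086]
yel [ 0.541 -0.213  0.086]
capA [0.534 0.267 0.084]
capB [0.451 0.212 0.084]
entry [ 0.467 -0.014  0.02 ]
stop [ 0.642 -0.03   0.066]
greenR [0.63  0.113 0.08 ]
green3 [0.328 0.26  0.08 ]
green2 [0.44  0.378 0.08 ]
[[-0.96  0.3  -0.  ]
 [ 0.3   0.96 -0.  ]
 [ 0.   -0.   -1.  ]]
```

Run:
```python
from h import *
for y in (33.5,213.5,-5,175):
    y=np.radians(y)
    for p in ((.494,.24,.36),(.53,-.02,.36),(.58,-.022,.24)):
        q=robot.solve_ik(p,down(y)); print(np.degrees(y).round(),p,None if q is None else np.round(q,2))
```

```text
34.0 (0.494, 0.24, 0.36) [ 0.33  0.17 -0.26  1.14  0.    2.89]
34.0 (0.53, -0.02, 0.36) [-0.16  0.14 -0.29  1.14  0.    2.4 ]
34.0 (0.58, -0.022, 0.24) [-0.15  0.33 -0.32  0.91  0.    2.41]
214.0 (0.494, 0.24, 0.36) [ 0.33  0.17 -0.26  1.14  0.   -0.25]
214.0 (0.53, -0.02, 0.36) [-0.16  0.14 -0.29  1.14  0.   -0.74]
214.0 (0.58, -0.022, 0.24) [-0.15  0.33 -0.32  0.91  0.   -0.73]
-5.0 (0.494, 0.24, 0.36) [ 0.33  0.17 -0.26  1.14 -0.   -2.72]
-5.0 (0.53, -0.02, 0.36) [-0.16  0.14 -0.29  1.14 -0.    3.07]
-5.0 (0.58, -0.022, 0.24) [-0.15  0.33 -0.32  0.91 -0.    3.08]
175.0 (0.494, 0.24, 0.36) [ 0.33  0.17 -0.26  1.14  0.    0.42]
175.0 (0.53, -0.02, 0.36) [-0.16  0.14 -0.29  1.14  0.   -0.07]
175.0 (0.58, -0.022, 0.24) [-0.15  0.33 -0.32  0.91  0.   -0.06]
```

Run:
```python
from h import *
u=np.array([np.cos(np.radians(33.5)),np.sin(np.radians(33.5)),0])
p=np.array([.494,.24,.40])
robot.move_ptp(p+.02*u,down(np.radians(213.5))); robot.sleep(.2); shot("wrist","rA")
robot.move_ptp(p+.10*u,down(np.radians(213.5))); robot.sleep(.2); shot("wrist","rB")
robot.move_ptp([.60,-.03,.42],down(np.radians(175))); robot.sleep(.2); shot("wrist","bA")
robot.move_ptp([.69,-.03,.42],down(np.radians(175))); robot.sleep(.2); shot("wrist","bB")
st=robot.observe();print(st["time_s"],st["eef_pos"])
ims=[cv2.imread(f"pics/{n}.png")[:300] for n in ("rA","rB","bA","bB")]
cv2.imwrite("pics/m1.png",cv2.resize(np.vstack([np.hstack(ims[:2]),np.hstack(ims[2:])]),(800,469)))
```

```text
4.9917 [ 0.68915317 -0.02981297  0.42036105]
```

View pics/m1.png

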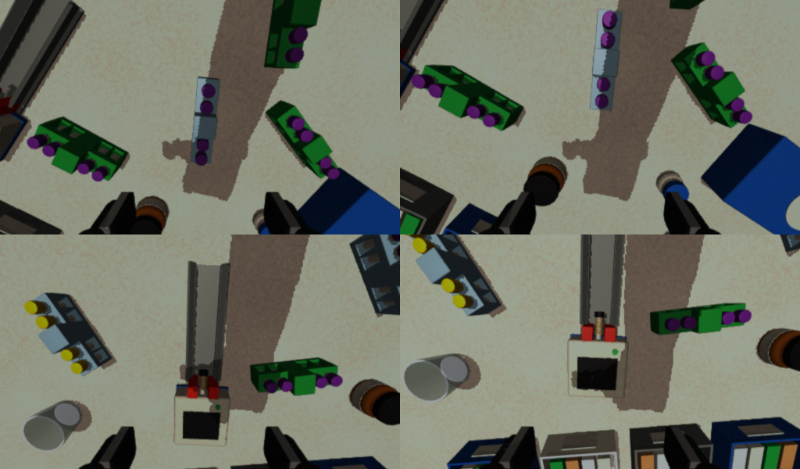

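View pics/bA.png

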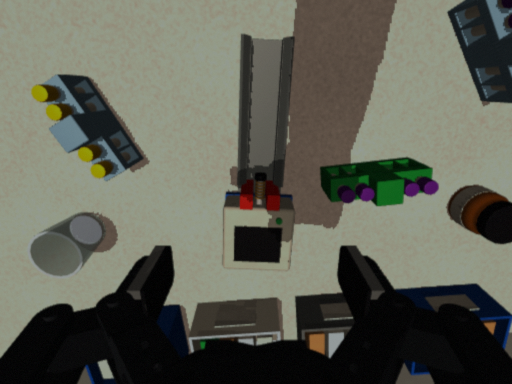

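View pics/rA.png

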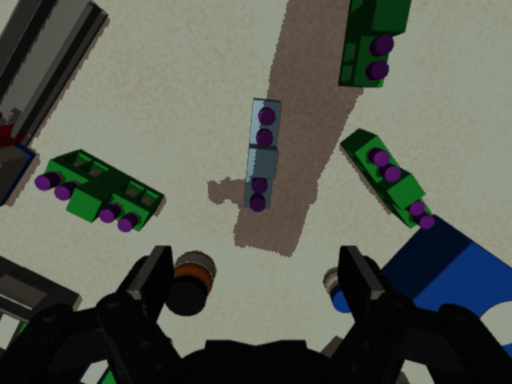

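rA shows the purple rack with its caps at about (266,116), (264,138), (259,186) and (257,203), tab at (262,163), clear of its neighbours. bA shows the lane between columns 240 and 293, with the red lugs near (260,195). I'll zoom in for precise features.

Run:
```python
import cv2,numpy as np
def z(n,x,y,w,h,s):
    return cv2.resize(cv2.imread(f"pics/{n}.png")[y:y+h,x:x+w],None,fx=s,fy=s,interpolation=cv2.INTER_NEAREST)
cv2.imwrite("pics/zr.png",np.hstack([z("rA",225,85,80,140,4),z("rB",225,0,80,140,4)]))
cv2.imwrite("pics/zb.png",np.hstack([z("bA",215,25,100,190,3),z("bB",215,0,100,190,3)]))
```

```text
(no output)
```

View pics/zr.png

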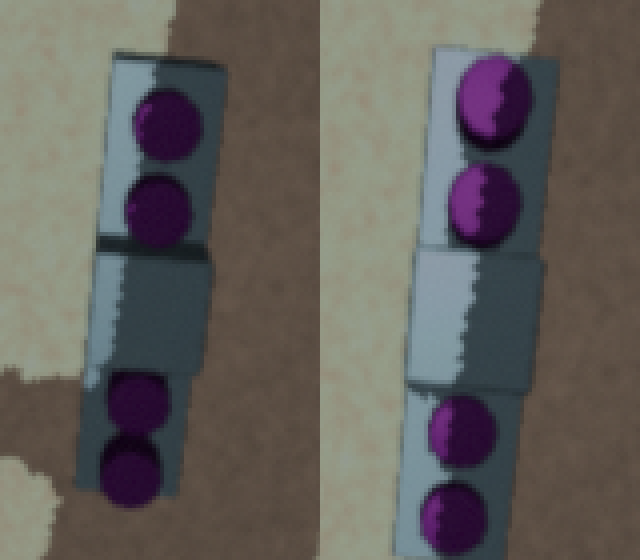

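View pics/zb.png

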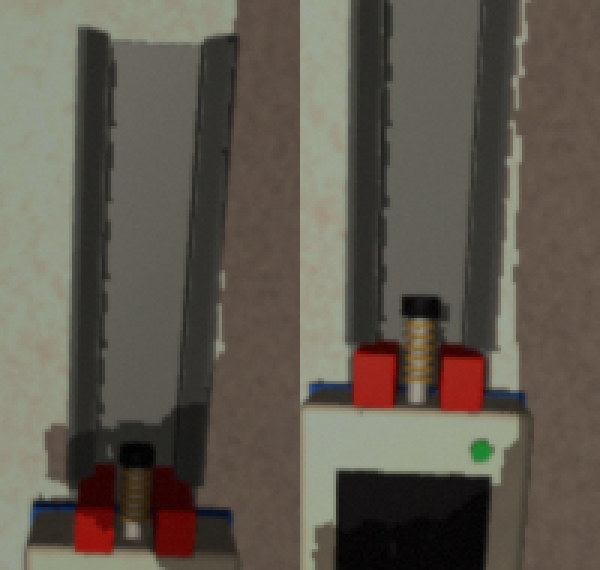

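Run:
```python
from h import *
def T(a,b,ua,ub,na,nb,lab):
    x,e=tri([a,b],[ua,ub]); print(lab,x.round(4),np.round(np.array(e)*1e3,1)); return x
_,a=load("rA");_,b=load("rB")
fa=lambda x,y:(225+x/4-.5,85+y/4-.5); fb=lambda x,y:(225+(x-320)/4-.5,y/4-.5)
c=[T(a,b,fa(*p),fb(*q),0,0,"tab") for p,q in [((98,256),(415,247)),((212,262),(545,262)),((203,376),(531,391)),((84,372),(408,380))]]
print("tab mean",np.mean(c,0)); d=(c[0]+c[1]-c[2]-c[3]);print("yaw",np.degrees(np.arctan2(d[1],d[0])))
k=[T(a,b,fa(*p),fb(*q),0,0,"cap") for p,q in [((168,124),(495,100)),((159,208),(485,203)),((138,403),(463,431)),((131,470),(454,517))]]
print("caps mean",np.mean(k,0)); d=k[0]+k[1]-k[2]-k[3];print("yaw",np.degrees(np.arctan2(d[1],d[0])))
_,a=load("bA");_,b=load("bB")
fa=lambda x,y:(215+x/3-.5,25+y/3-.5); fb=lambda x,y:(215+(x-300)/3-.5,y/3-.5)
l=T(a,b,fa(75,510),fb(353,353),0,0,"lugL"); r=T(a,b,fa(195,510),fb(485,353),0,0,"lugR")
wl=T(a,b,fa(70,487),fb(346,345),0,0,"wallfarL"); wr=T(a,b,fa(203,487),fb(497,350),0,0,"wallfarR")
n=T(a,b,fa(136,447),fb(421,298),0,0,"nose")
for z in(.035,):
  print("entry rims",onplane(a,fa(79,27),z).round(4),onplane(a,fa(238,37),z).round(4),"far rims",onplane(a,fa(70,487),z).round(4),onplane(a,fa(203,487),z).round(4))
z=.006; print("floor", onplane(a,fa(108,40),z).round(4),onplane(a,fa(205,46),z).round(4),onplane(a,fa(175,440),z).round(4))
```

```text
tab [0.4908 0.2313 0.087 ] [0.3 0.3]
tab [0.477  0.257  0.0811] [0.2 0.2]
tab [0.5018 0.2704 0.0872] [0.2 0.2]
tab [0.5158 0.2446 0.0922] [0.6 0.6]
tab mean [0.49632712 0.25081451 0.0868539 ]
yaw -151.70384572404572
cap [0.4555 0.2288 0.0778] [0. 0.]
cap [0.4738 0.2386 0.0765] [0. 0.]
cap [0.5184 0.2622 0.081 ] [0.1 0.1]
cap [0.537  0.2723 0.0754] [0. 0.]
caps mean [0.49616278 0.250481   0.07769904]
yaw -152.0332095033632
lugL [ 0.633  -0.0498  0.0689] [0.2 0.2]
lugR [ 0.6371 -0.0027  0.0686] [0.3 0.3]
wallfarL [ 0.6319 -0.0537  0.0433] [0.5 0.5]
wallfarR [0.6397 0.0038 0.0347] [0.8 0.8]
nose [ 0.6172 -0.024   0.0423] [0.3 0.3]
entry rims [ 0.4593 -0.0322  0.035 ] [0.4675 0.0252 0.035 ] far rims [ 0.6347 -0.054   0.035 ] [0.6396 0.0029 0.035 ]
floor [ 0.4602 -0.0221  0.006 ] [0.4656 0.0159 0.006 ] [ 0.6259 -0.0066  0.006 ]
```

The triangulated tab top is at 0.087 m against the stated 0.086. The rack centre is (0.496, 0.251) with yaw 28°. The bay origin is about (0.6355, -0.026) with the lane axis near -7.3°. Now the grasp.

Run:
```python
from h import *
y=np.radians(180+28.1)
robot.move_gripper(.06)
robot.move_ptp([.4963,.2507,.33],down(y))
print(robot.move_l([.4963,.2507,.226],vel=.08,guard=10))
robot.sleep(.2); f0=robot.observe(); print(f0["time_s"],f0["eef_pos"],f0["wrist_force"],f0["finger_gap"])
shot("wrist","g0")
robot.move_gripper(0.0); s=robot.observe(); print(s["finger_gap"],s["wrist_force"],s["eef_pos"],s["torque"])
shot("wrist","g1")
cv2.imwrite("pics/g.png",cv2.resize(np.hstack([cv2.imread("pics/g0.png"),cv2.imread("pics/g1.png")]),(800,300)))
```

```text
False
8.3417 [0.49648058 0.25078369 0.22643887] [0.19148484 0.27355084 1.26167476] 0.05980214459112593
0.02945282214569272 [-0.08607676 -0.48387399  0.65404511] [0.49647219 0.25067253 0.22623167] [-0.10916707  0.00926381  0.0067059 ]
```

View pics/g.png

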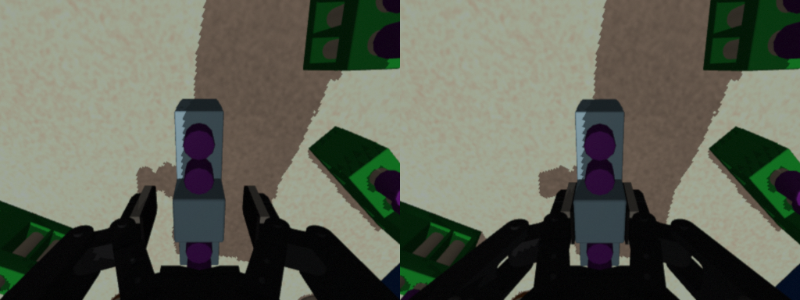

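The left frame shows the open jaws straddling the tab. The right frame shows it gripped and centred (gap 29.5 mm), aligned with the rack. Lifting and hovering over the lane.

```bash
cat >> h.py <<'E'
B=np.array([.6355,-.0258]); TH=np.radians(-7.3); U=np.array([np.cos(TH),np.sin(TH)]); V=np.array([-np.sin(TH),np.cos(TH)])
def bay(x,z,y=0.): p=B+x*U+y*V; return [p[0],p[1],z]
E
python3 - <<'E'
from h import *
robot.move_l([.4963,.2507,.34],vel=.12)
robot.move_ptp(bay(-.112,.34),down(np.pi+TH))
robot.move_l(bay(-.112,.226+.042),vel=.12); robot.sleep(.3)
s=robot.observe(); print(s["time_s"],s["finger_gap"],s["wrist_force"],s["eef_pos"],bay(-.112,.268))
shot("wrist","h0"); shot("top","h0t"); shot("scene","h0s")
z=lambda n,x,y,w,h,s:cv2.resize(cv2.imread(f"pics/{n}.png")[y:y+h,x:x+w],None,fx=s,fy=s)
cv2.imwrite("pics/hz.png",np.hstack([z("h0t",215,95,90,130,4),z("h0s",235,170,100,130,4)]))
E
```

```text
12.0 0.02918350795531235 [ 0.40582634 -0.08182019 -3.23472456] [ 0.52478654 -0.01167728  0.2687926 ] [np.float64(0.5244078224299167), np.float64(-0.011568763836648744), 0.268]
```

View pics/h0.png

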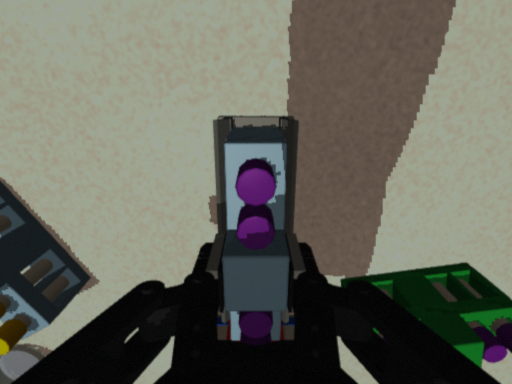

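View pics/hz.png

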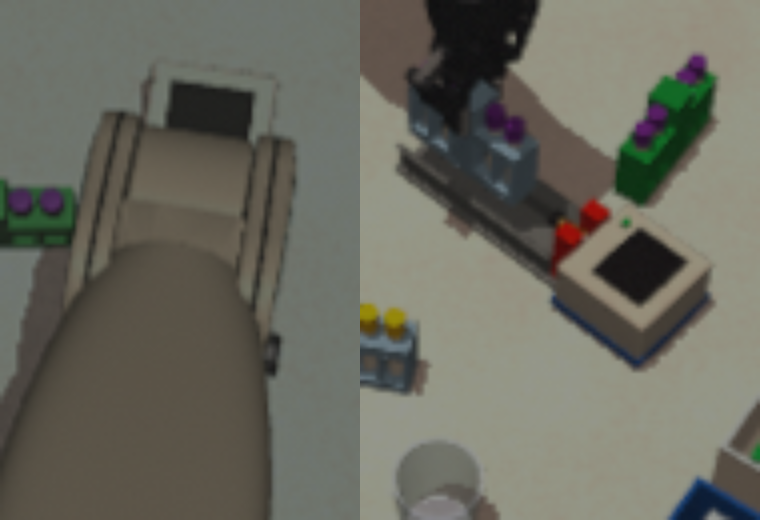

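The wrist view shows the rack centred between the lane walls: the lane spans columns 215–298 and the caps sit at column 256. It is also parallel to them. I'll lower it with a guard.

Run:
```python
from h import *
print(robot.move_l(bay(-.112,.237),vel=.06,guard=6)); s=robot.observe(); print(s["wrist_force"],s["eef_pos"])
print(robot.move_l(bay(-.112,.2290),vel=.015,guard=4)); robot.sleep(.3)
s=robot.observe(); print(s["time_s"],s["finger_gap"],s["wrist_force"],s["torque"],s["eef_pos"])
shot("wrist","l0"); shot("scene","l0s")
z=lambda n,x,y,w,h,s:cv2.resize(cv2.imread(f"pics/{n}.png")[y:y+h,x:x+w],None,fx=s,fy=s)
cv2.imwrite("pics/lz.png",np.hstack([z("l0",190,90,130,240,2.1)[:504],cv2.resize(z("l0s",235,170,100,130,4),None,fx=504/520,fy=504/520)]))
```

```text
False
[ 0.26519864 -0.11620991 -3.338805  ] [ 0.52438669 -0.01154221  0.23668707]
True
13.5333 0.029208249127455715 [0.75633914 0.72669555 6.12711859] [ 0.09439317 -0.04306773  0.01839215] [ 0.52487808 -0.01166214  0.23218581]
```

View pics/lz.png

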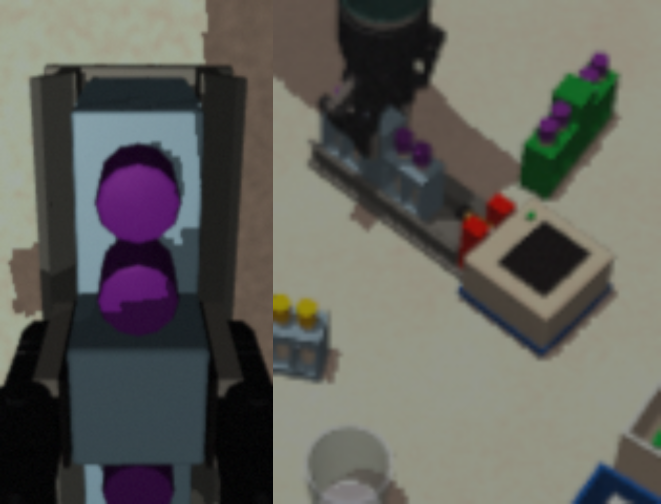

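The rack touched the lane floor at TCP z 0.2322, which is the grasp height plus 6 mm as expected. It sits level and centred. Next I'll ease off the down-load and push slowly.

Run:
```python
from h import *
U3=np.array([*U,0]);V3=np.array([*V,0])
def rep(t):
    s=robot.observe(); d=s["eef_pos"][:2]-B; f=s["wrist_force"]
    print(t,"t%.2f x%.4f y%.4f z%.4f Fx%.2f Fy%.2f Fz%.2f gap%.4f"%(s["time_s"],d@U,d@V,s["eef_pos"][2],f@U3,f@V3,f[2],s["finger_gap"])); return f@U3
z=.2324
robot.move_l(bay(-.112,z),vel=.03); robot.sleep(.2); rep("eased")
g=robot.move_l(bay(-.086,z),vel=.03,guard=12); robot.sleep(.2); rep(g)
for x in (-.080,-.076,-.072,-.068,-.066):
    g=robot.move_l(bay(x,z),vel=.012,guard=12); robot.sleep(.15); rep((x,g))
    if g: break
```

```text
eased t14.08 x-0.1121 y-0.0000 z0.2323 Fx-0.10 Fy0.06 Fz0.38 gap0.0296
False t15.30 x-0.0862 y0.0000 z0.2323 Fx0.29 Fy-0.39 Fz-2.77 gap0.0294
(-0.08, False) t16.10 x-0.0800 y-0.0000 z0.2323 Fx0.37 Fy0.31 Fz-2.02 gap0.0295
(-0.076, False) t16.73 x-0.0764 y-0.0000 z0.2323 Fx-4.25 Fy0.11 Fz2.01 gap0.0297
(-0.072, False) t17.37 x-0.0723 y0.0000 z0.2323 Fx-5.40 Fy0.39 Fz2.43 gap0.0293
(-0.068, False) t18.00 x-0.0685 y0.0000 z0.2323 Fx-5.87 Fy-0.87 Fz3.05 gap0.0292
(-0.066, False) t18.47 x-0.0666 y0.0000 z0.2324 Fx-6.10 Fy-0.44 Fz3.61 gap0.0291
```

```bash
cat >> h.py <<'E'
U3=np.array([*U,0]);V3=np.array([*V,0])
def rep(t):
    s=robot.observe(); d=s["eef_pos"][:2]-B; f=s["wrist_force"]
    print(t,"t%.2f x%.4f y%.4f z%.4f Fx%.2f Fy%.2f Fz%.2f gap%.4f"%(s["time_s"],d@U,d@V,s["eef_pos"][2],f@U3,f@V3,f[2],s["finger_gap"])); return f@U3
E
python3 - <<'E'
from h import *
z=.2324; x=-.066
while x<-.054:
    x+=.0005 if x<-.0625 else .0003
    g=robot.move_l(bay(x,z),vel=.006,guard=8); robot.sleep(.12); F=rep((round(x,4),g))
    if g or F<-13: break
E
```

```text
(-0.0655, False) t18.83 x-0.0663 y0.0000 z0.2324 Fx-6.84 Fy-0.29 Fz3.84 gap0.0296
(-0.065, False) t19.20 x-0.0659 y0.0000 z0.2324 Fx-6.37 Fy-0.13 Fz4.41 gap0.0295
(-0.0645, False) t19.57 x-0.0654 y0.0000 z0.2324 Fx-7.45 Fy0.29 Fz5.17 gap0.0294
(-0.064, False) t19.93 x-0.0650 y0.0000 z0.2324 Fx-7.88 Fy-0.04 Fz5.55 gap0.0291
(-0.0635, False) t20.30 x-0.0645 y0.0000 z0.2323 Fx-6.69 Fy0.12 Fz5.70 gap0.0294
(-0.063, False) t20.67 x-0.0640 y0.0000 z0.2324 Fx-7.77 Fy0.63 Fz5.53 gap0.0293
(-0.0625, False) t21.03 x-0.0636 y0.0000 z0.2324 Fx-7.87 Fy-0.21 Fz5.37 gap0.0295
(-0.0622, False) t21.40 x-0.0633 y0.0000 z0.2324 Fx-8.12 Fy0.10 Fz5.24 gap0.0293
(-0.0619, False) t21.77 x-0.0631 y0.0000 z0.2324 Fx-8.67 Fy-0.11 Fz5.80 gap0.0294
(-0.0616, False) t22.13 x-0.0628 y0.0000 z0.2324 Fx-7.74 Fy-0.31 Fz6.13 gap0.0294
(-0.0613, False) t22.50 x-0.0625 y0.0000 z0.2324 Fx-8.52 Fy-0.77 Fz5.84 gap0.0289
(-0.061, False) t22.87 x-0.0622 y0.0000 z0.2324 Fx-9.28 Fy0.72 Fz6.08 gap0.0295
(-0.0607, False) t23.23 x-0.0619 y0.0000 z0.2324 Fx-8.41 Fy0.02 Fz6.10 gap0.0296
(-0.0604, False) t23.60 x-0.0617 y0.0000 z0.
[... 819 characters left out ...]
324 Fx-8.79 Fy-0.55 Fz6.45 gap0.0290
(-0.0571, False) t27.63 x-0.0586 y0.0000 z0.2324 Fx-9.94 Fy-0.62 Fz7.23 gap0.0295
(-0.0568, False) t28.00 x-0.0584 y0.0000 z0.2324 Fx-10.57 Fy-0.11 Fz7.14 gap0.0293
(-0.0565, False) t28.37 x-0.0583 y0.0000 z0.2324 Fx-10.00 Fy-0.42 Fz7.57 gap0.0294
(-0.0562, False) t28.73 x-0.0582 y0.0000 z0.2325 Fx-11.72 Fy0.54 Fz8.81 gap0.0295
(-0.0559, False) t29.10 x-0.0581 y0.0000 z0.2325 Fx-12.46 Fy-0.52 Fz9.63 gap0.0292
(-0.0556, False) t29.47 x-0.0580 y0.0001 z0.2325 Fx-12.12 Fy-0.97 Fz10.01 gap0.0292
(-0.0553, False) t29.83 x-0.0579 y0.0001 z0.2325 Fx-12.84 Fy-2.10 Fz11.14 gap0.0292
(-0.055, False) t30.20 x-0.0578 y0.0001 z0.2325 Fx-13.86 Fy-0.51 Fz11.11 gap0.0296
```

Run:
```python
from h import *
z=.2325; x=-.055
for i in range(2):
    x+=.0003
    g=robot.move_l(bay(x,z),vel=.006,guard=8); robot.sleep(.2); F=rep((round(x,4),g))
    if g: break
shot("wrist","e0"); shot("scene","e0s"); rep("hold")
Z=lambda n,x,y,w,h,s:cv2.resize(cv2.imread(f"pics/{n}.png")[y:y+h,x:x+w],None,fx=s,fy=s)
cv2.imwrite("pics/ez.png",np.hstack([Z("e0",190,90,130,240,2.1)[:504],cv2.resize(Z("e0s",235,170,100,130,4),None,fx=504/520,fy=504/520)]))
```

```text
(-0.0547, False) t30.65 x-0.0577 y0.0001 z0.2325 Fx-14.59 Fy0.37 Fz11.93 gap0.0290
(-0.0544, False) t31.10 x-0.0576 y0.0001 z0.2325 Fx-15.09 Fy-0.50 Fz12.36 gap0.0292
hold t31.20 x-0.0576 y0.0001 z0.2325 Fx-15.56 Fy-0.58 Fz12.98 gap0.0296
```

View pics/ez.png

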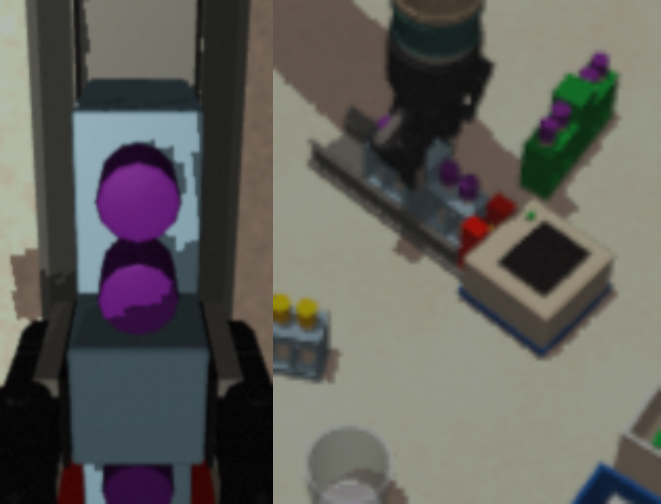

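The wrist view shows the rack upright, central and unmoved in the jaws. The scene view shows its end against the red lugs. The push is about 15 N, within the 12–25 N window. I'll check that it is steady, then hand in.

Run:
```python
from h import *
robot.sleep(.5); rep("a"); robot.sleep(.5); rep("b"); print(np.abs(robot.observe()["dq"]).max())
robot.sign_off()
```

```text
a t31.70 x-0.0576 y0.0001 z0.2325 Fx-14.76 Fy-0.36 Fz12.08 gap0.0293
b t32.20 x-0.0576 y0.0001 z0.2325 Fx-14.95 Fy0.05 Fz12.73 gap0.0291
0.0024490758903897847
the job is handed in; nothing more can be done
```

I gripped the purple-capped rack at its tab, lowered it into the lane and pushed it slowly against the plunger to the red stop. I handed in at 32.2 s with the arm still holding it there.

- **Push:** it was steady at about 15 N over the last second. With roughly 8 N for the spring and 1.5 N for friction, I estimate about 5–6 N on the stop. That figure is inferred, because there is no direct reading of the stop force.
- **Seating:** beyond bay x ≈ -58 mm each 0.3 mm command moved the arm only about 0.1 mm, the mark of hard contact. The last pictures show the rack upright, central and against the lugs.
- **Disagreements:**
  - By my calibration the final tool position is bay x = -57.6 mm, not -60 mm. That fits the roughly 2 mm calibration error.
  - The upward force on the tool rose to 12–13 N while pressing. I put this down to the tipping moment of pushing above the plunger. There was no visible tilt or slip.
- **Other objects:** the yellow-capped rack and the beaker look unmoved in the last scene crop. I did not measure the bystanders again at the end, and no unexpected contact showed in the forces I read.

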